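# Hold the seam of a phone open with a spudger

## Robot

A 6-joint arm with a two-finger parallel gripper is mounted at the origin on the work surface. World frame = base frame: x ahead of the robot, y to its left, z up, the work surface at z = 0. Lengths are in m, angles in rad, forces in N, time in s.
With the tool pointing down it reaches from about 0.35 to 0.875 m from the base axis. Payload 4.2 kg.
Tool frame: the origin (TCP) lies at the very end of the fingers, on their centre line; the grasp point (between the pads) lies 19 mm behind it; x points along the fingers, y is the direction in which the jaws open and shut, and the axes are right-handed (so a half turn about x gives the same grasp; the last joint's range is limited). The gripper opens to 85 mm and grips with 20 to 120 N. Pads are 22 mm wide; open, the fingers measure 114 mm over their backs; the gripper's body (76 mm by 85 mm) begins 54 mm behind the grasp point. The pads swing forward as they close: fully open they stand 13 mm farther back than shut.
Start: joints at [-1.032, 0.385, 0.008, 0, -1.194, -0.259], TCP at [0.173, -0.601, 0.231] pointing down, gripper open.
Joint ranges: [-3.14, 3.14], [-1.21, 2.06], [-1.07, 1.41], [-3.16, 2.05], [-2.99, -0.16], [-3.1, 3.1]. Speed limits (rad/s): [2.79, 2.79, 3.14, 3.14, 3.14, 3.14].

## Interface

Orientations are given as [roll, pitch, yaw] about the fixed x, y, z axes, in that order (R = Rz(yaw) Ry(pitch) Rx(roll)).
In Python, from workcell import observe, camera, calibration, finish_job gives the robot as it stands. The module is installed in compiled form; this text tells all that it offers.
- The arm moves only by the tool servo_tool, never from a script. Its argument "series" is a list that holds one entry, the list of rows, each a list of 5 numbers: the finger opening in mm, from 0 to 85.4, then the shift along the world's x, y, z in mm, then the turn about the world's z in rad. In form: [[[fingers, tx, ty, tz, roll], ...]]. A call has exactly 8 rows; each row shifts and turns the commanded pose from where the row before left it; what a row does not reach is not made up. A row lasts 1/8 s, in which the tool goes at most 62.5 mm and 10.7 degrees, less where a joint would pass 70% of its speed; a pose out of reach is approached as far as the arm can. A call is refused whole if a number of a shift passes 62.5 or a number of a turn 0.188, either way. A call with a gripper value outside its range is refused whole. The fingers move at their own pace and stop on an object; the grip force is fixed at half the most. Time passes only in rows, so rows that do not move let the fingers close, or fill a call up. It gives the time, the measured TCP pose, the force and the opening at its end, in the units of the state.
- observe(): the state, without advancing time (a new reading comes with each control period).
- camera(name): name is "scene" or "side" or "wrist"; returns the picture (384x512x3 uint8, red, green, blue); there is no depth.
- calibration(name): a dict with "fx", "fy", "cx", "cy" (pixels), "distortion" ([k1, k2, p1, p2, k3] as OpenCV has them; the pictures are not rectified), "R" (3x3) and "t" (3): a world point X has camera coordinates R X + t; the wrist camera has in their place "hand_eye" (4x4, takes a point from camera to tool coordinates, whose origin is the TCP and whose axes are the tool frame's). Camera axes: x right, y down, z forward; pixel columns grow to the right and rows downward; lengths in m; the calibration is good to about 2 mm. A picture is of the moment at which its call begins: read the wrist's pose just before it. calibration takes no time and is no camera call.
- finish_job(): hands the job in, once; it reports no verdict.
The state is a dict: "time_s": time; "q": joint angles; "joint_velocities": joint speeds; "joint_torque": joint torques, N m; "position": TCP position; "orientation": TCP orientation; "contact_force": force on the tool from outside, world axes, zero at the start; "torque": the same for the moment, N m; "width": finger opening in m.
Only numpy, scipy, OpenCV 4.12 (cv2) and the standard library are available. Lean on these libraries where they do the work, as an engineer would, in place of code of your own. Each camera call takes 0.05 s, during which the arm holds its last target.

## Task

The cracked back panel of the phone in the repair clamp already stands open along one long side: pick up the spudger (the pry stick with the flat tapering blade) and slide its blade, lying flat and square to the edge, into that seam between the phone's frame and the panel until it is snug, that is pinched between the two so that it drags. Finish while holding it there in the gripper, at that depth, to keep the seam open. Stop as soon as it is snug, without levering the panel more than about a millimetre further up, do not push on the cracked panel with the gripper, and leave the tweezers, the suction cup and the dish where they lie.

Things in the scene. Friction and masses are not known exactly. Their poses are not given: they have to be found in the camera images.
- spudger: Hard nylon pry stick, 15 to 31 g, 160 mm long, 12 mm wide, lying flat on the board at first. Origin: mid-length, on its flat underside; x along the stick to the blade's tip, z up. Rear 110 mm (x = -80 to 30 mm): handle bar 8 mm thick. Front 50 mm: blade, flat below, upper face sloping evenly from 8 mm thick at the handle to 1.5 mm at the tip (0.13 mm per mm). Grip it across its width.
- spudger_tip (a point): Middle of the blade's tip, on the flat underside, 80 mm ahead of the spudger's origin. Same axes as the spudger.
- spudger_grip (a point): Good place to grip the handle: 85 mm behind the tip, 4 mm above the underside. Same axes as the spudger.
- clamp: Fixed metal repair clamp (base 90 x 224 mm, jaws 44 mm high, a thumb nut reaching to y = 132 mm) holding a phone flat between two end jaws. Origin: base centre, on the board. y along the phone's length; x out of the phone towards the open seam; z up. The phone's frame is 74 mm (x) by 150 mm (y), its top 45 mm above the board; before the seam is only the base edge, 12 mm high, out to x = 45 mm.
- phone: The phone's body fixed in the clamp, without its back panel: a flat metal slab 74 x 150 x 8 mm. Origin: centre of its flat top, 45 mm above the clamp's origin, same axes as the clamp.
- seam (a point): Middle of the lower lip of the open seam: the frame's top edge on its open long side (a 2 mm high, 3 mm deep bevel breaks this edge), 37 mm in x and 45 mm in z from the clamp's origin, same axes as the clamp. The seam is open over the full 150 mm of y. The blade goes in along -x. Snug, the blade takes about 3 to 5 N to push.
- panel_edge (a point): Middle of the upper lip: underside of the raised long edge of the back panel, straight above the seam point. The panel is a black plate 74 x 150 x 2 mm, hinged by its last glue along the other long side; the gap under this edge is 4.5 to 6.7 mm at the start and narrows evenly to nothing at the hinge.
- stand (a joint): Angle (rad) at which the panel was left standing, 0.061 to 0.090; differs from phone to phone and does not change.
- panel (a joint): Further opening of the panel (rad) beyond that, 0 at rest. It springs back: 1.6 N at its edge starts to lift it, plus about 1.8 N per mm of lift there (1 mm is 0.0135 rad). The blade jams where its sloping face meets the panel's edge; each further mm in lifts that edge about 0.13 mm.
- tweezers: Bystander: stainless tweezers, 124 mm long, 16 mm wide, 8 mm high, lying on the board. Origin: middle, on the board.
- suction_cup: Bystander: suction cup of 43 mm diameter with a small pull ring, 28 mm high. Origin: centre of its underside.
- screw_dish: Bystander: small steel dish, 72 mm across and 20 mm high. Origin: centre of its underside.
- organiser: Bystander: grey parts organiser with nine small drawers, 130 x 236 x 150 mm, fixed at the edge of the board, its top middle drawer pulled part way out to its front (-x of its own axes). Origin: centre of its underside.

How it is judged:
By the outcome, as a careful person would: the job done as asked, in the order asked, and still so for the second after the job is handed in, while the arm keeps its last pose, push and grip.
It also fails if it takes over 51 s, if anything falls off the work surface, if the arm or the gripper's body presses on something with over 40 N, if the wrist force passes 120 N, or if a joint passes its speed limit or range.

## Working session

There is one attempt and no reset: what is moved stays moved. The work goes in short steps, Python scripts to look and compute and a tool call to move; the robot and the scene stay as the last step left them, time stands still between calls to the robot, and variables do not carry over. Pictures are saved under pics/ and viewed, and the job is handed in when it is done.

Besides the shell and the picture viewer there is one more tool, called by a JSON object that holds its "op" and its "data". servo_tool: Moves the arm, as the interface text tells. Its arguments: {"type":"object","properties":{"series":{"type":"array"}},"required":["series"]}

```bash
mkdir -p pics
python3 - <<'E'
from workcell import *
import cv2,numpy as np
o=observe();print({k:np.round(v,4) for k,v in o.items()})
for n in["scene","side","wrist"]:
    im=camera(n);cv2.imwrite(f"pics/{n}0.png",im[:,:,::-1]);print(n,calibration(n))
E
```

```text
{'time_s': np.float64(0.0), 'q': array([-1.0324e+00,  3.8560e-01,  6.6000e-03, -5.0000e-04, -1.1940e+00,
       -2.5860e-01]), 'joint_velocities': array([-0.0016,  0.0004, -0.    ,  0.0001,  0.0006,  0.0009]), 'joint_torque': array([ 6.00000e-04, -3.92289e+01,  1.88411e+01,  4.18610e+00,
       -4.60000e-03, -0.00000e+00]), 'position': array([ 0.1725, -0.6001,  0.2302]), 'orientation': array([1.6154, 1.5686, 1.8951]), 'contact_force': array([ 0.8503, -0.5664, -0.1209]), 'torque': array([ 0.0296, -0.025 , -0.0707]), 'width': np.float64(0.0853)}
scene {'fx': 380.28125006681745, 'fy': 380.28125006681745, 'cx': 250.90959030186667, 'cy': 192.42499383907438, 'distortion': array([-0.06572301,  0.        ,  0.        ,  0.        ,  0.        ]), 'R': array([[ 0.38411562,  0.92327588,  0.00410436],
       [ 0.71559482, -0.294898  , -0.63321341],
       [-0.5834203 ,  0.24616421, -0.77396636]]), 't': array([-0.38972887, -0.31785895,  1.34939482])}
side {'fx': 378.17003137036806, 'fy': 378.17003137036806, 'cx': 261.094062981496, 'cy': 197.36986828207299, 'distortion': array([-0.11691987,  0.        ,  0.        ,  0.        ,  0.        ]), 'R': array([[-0.97666263, -0.21465673,  0.00725186],
       [-0.12054726,  0.51990582, -0.84567506],
       [ 0.17775956, -0.82681342, -0.53364886]]), 't': array([0.5951178 , 0.0176496 , 1.23507596])}
wrist {'fx': 341.58024581732803, 'fy': 341.58024581732803, 'cx': 253.44157538412725, 'cy': 195.81626149073162, 'distortion': array([-0.00801274,  0.        ,  0.        ,  0.        ,  0.        ]), 'hand_eye': array([[-4.38079218e-04, -3.15185465e-01,  9.49029994e-01,
        -1.41686306e-01],
       [ 9.99999781e-01, -6.08605456e-04,  2.59481291e-04,
        -9.22896149e-04],
       [ 4.95800102e-04,  9.49029900e-01,  3.15185663e-01,
        -8.13594530e-02],
       [ 0.00000000e+00,  0.00000000e+00,  0.00000000e+00,
         1.00000000e+00]])}
```

View pics/scene0.png

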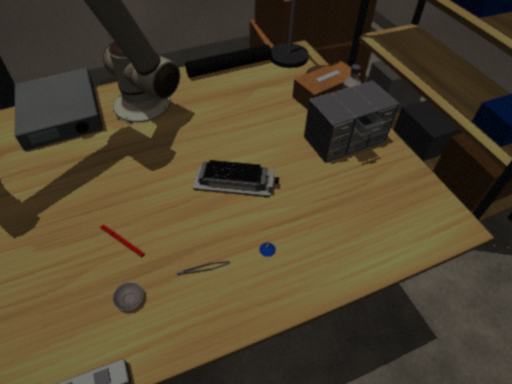

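View pics/side0.png

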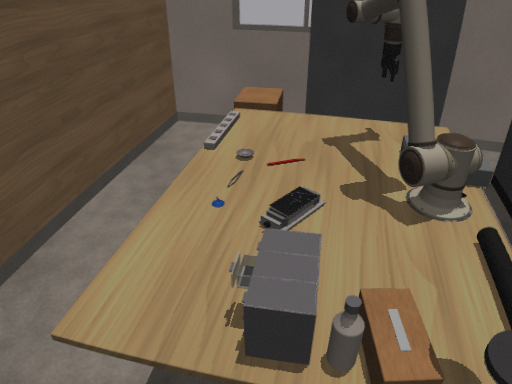

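View pics/wrist0.png

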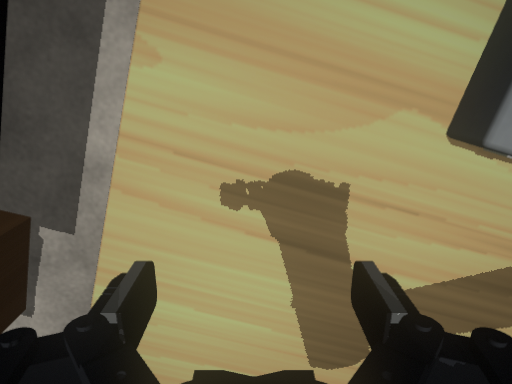

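```bash
cat > h.py <<'E'
from workcell import *
import cv2,numpy as np
from scipy.spatial.transform import Rotation as Ro
def pose(o):
    return Ro.from_euler('xyz',o['orientation']).as_matrix(),np.array(o['position'])
def campose(n,o=None):
    c=calibration(n)
    if n=='wrist':
        R,p=pose(o);H=c['hand_eye'];return R@H[:3,:3],R@H[:3,3]+p
    return c['R'].T,-c['R'].T@c['t']
def ray(n,uv,o=None):
    c=calibration(n);K=np.array([[c['fx'],0,c['cx']],[0,c['fy'],c['cy']],[0,0,1]])
    q=cv2.undistortPoints(np.array(uv,float).reshape(-1,1,2),K,c['distortion'])[:,0]
    R,p=campose(n,o);d=np.c_[q,np.ones(len(q))]@R.T
    return p,d
def onz(n,uv,z,o=None):
    p,d=ray(n,uv,o);return p+d*((z-p[2])/d[:,2])[:,None]
def proj(n,X,o=None):
    c=calibration(n);K=np.array([[c['fx'],0,c['cx']],[0,c['fy'],c['cy']],[0,0,1]])
    R,p=campose(n,o);Xc=(np.array(X,float).reshape(-1,3)-p)@R
    return cv2.projectPoints(Xc,np.zeros(3),np.zeros(3),K,c['distortion'])[0][:,0]
E
python3 - <<'E'
from h import *
for n,(a,b,c,d),s in[("scene",(185,150,285,205),8),("scene",(92,216,155,264),10),("side",(255,150,330,240),8)]:
    im=cv2.imread(f"pics/{n}0.png");cr=cv2.resize(im[b:d,a:c],None,fx=s if s*(c-a)<=800 else 8,fy=s,interpolation=cv2.INTER_CUBIC)
    cr=cv2.convertScaleAbs(cr,alpha=1.8);cr=cr[:600,:800]
    cv2.imwrite(f"pics/c_{n}_{a}.png",cr)
for n in["scene","side"]:
    im=cv2.imread(f"pics/{n}0.png").astype(int)
    m=((im[:,:,2]>90)&(im[:,:,1]<60)&(im[:,:,0]<60)).astype(np.uint8)
    k,l,st,ce=cv2.connectedComponentsWithStats(m)
    i=1+np.argmax(st[1:,4]);print(n,st[i],ce[i])
    ys,xs=np.where(l==i);P=onz(n,np.c_[xs,ys],0.004)[:,:2];c=P.mean(0)
    u,s,v=np.linalg.svd(P-c);t=(P-c)@v[0];print(c,v[0],t.min(),t.max(),"ends",c+v[0]*t.min(),c+v[0]*t.max(), "w",np.ptp((P-c)@v[1]))
E
```

```text
scene [100 225  44  31 249] [121.63453815 239.89558233]
[ 0.54925293 -0.17233749] [0.8417573  0.53985614] -0.07989728765955662 0.07466662309652235 ends [ 0.48199881 -0.21547053] [ 0.61210411 -0.13202825] w 0.014329841628753455
side [268 159  37   6  47] [284.82978723 160.91489362]
[ 0.55219679 -0.17334382] [0.8580904  0.51349865] -0.07824581307560699 0.07181738508381398 ends [ 0.48505481 -0.21352294] [ 0.6138226  -0.13646569] w 0.014205558999068672
```

View pics/c_scene_185.png

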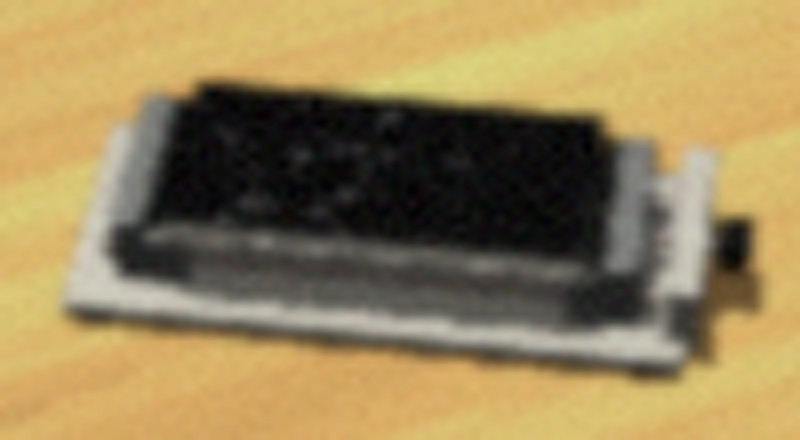

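View pics/c_scene_92.png

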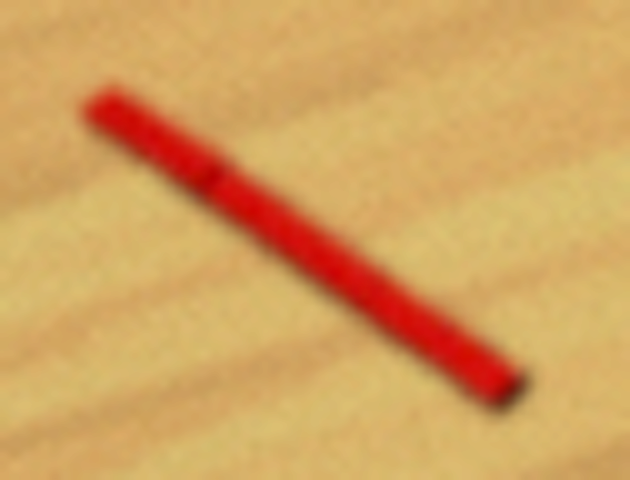

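View pics/c_side_255.png

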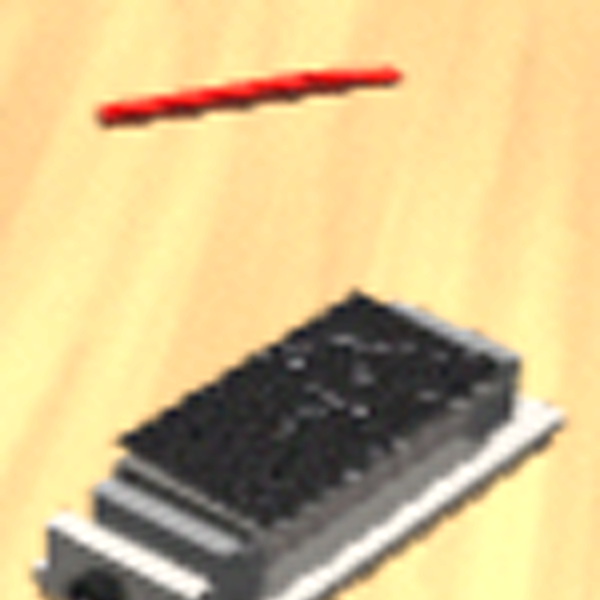

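Run:
```python
from h import *
o=observe();R,p=pose(o);print(np.round(R,3))
A=onz("scene",[[185+70/8,150+318/8],[185+680/8,150+374/8],[185+125/8,150+122/8]],0.0);print(A)
d=A[1]-A[0];print(np.linalg.norm(d),np.degrees(np.arctan2(d[1],d[0])))
# panel front corners z~.053
B=onz("scene",[[185+148/8,150+230/8],[185+603/8,150+262/8]],0.05);print(B,np.linalg.norm(B[1]-B[0]));d=B[1]-B[0];print(np.degrees(np.arctan2(d[1],d[0])))
```

```text
[[-0.001 -0.276  0.961]
 [ 0.002  0.961  0.276]
 [-1.     0.002 -0.   ]]
[[4.55544303e-01 5.37585220e-02 0.00000000e+00]
 [5.63043639e-01 2.46690217e-01 0.00000000e+00]
 [3.70324387e-01 1.01892454e-01 1.11022302e-16]]
0.22085910910468753 60.87394752332366
[[0.46968365 0.08356973 0.05      ]
 [0.54347857 0.22406286 0.05      ]] 0.15869471238021396
62.28900964114786
```

{"op": "servo_tool", "data": {"series": [[[85,40,45,0,0],[85,40,45,0,0.07],[85,40,45,0,0.07],[85,40,45,0,0.07],[85,40,45,0,0.07],[85,40,45,0,0],[85,40,45,0,0],[85,40,45,0,0]]]}}

```text
time_s: 1.15
position: [0.4935, -0.2389, 0.2313]
orientation: [2.303, 1.571, 2.863]
contact_force: [0.6, -0.4, 0.5]
width: 0.0846
```

{"op": "servo_tool", "data": {"series": [[[85,30,40,-20,0],[85,25,25,-20,0],[85,5,5,-10,0],[85,0,0,0,0],[85,0,0,0,0],[85,0,0,0,0],[85,0,0,0,0],[85,0,0,0,0]]]}}

```text
time_s: 2.15
position: [0.5525, -0.171, 0.1817]
orientation: [-0.58, 1.57, -0.021]
contact_force: [0.1, 0.5, 0.0]
width: 0.085
```

Run:
```python
from h import *
o=observe();print({k:np.round(v,4) for k,v in o.items()})
im=camera("wrist");cv2.imwrite("pics/w1.png",im[:,:,::-1])
R,p=pose(o);print(np.round(R,3))
im=im[:,:,::-1].astype(int)
m=((im[:,:,2]>90)&(im[:,:,1]<70)&(im[:,:,0]<70)).astype(np.uint8)
k,l,st,ce=cv2.connectedComponentsWithStats(m)
i=1+np.argmax(st[1:,4]);print(st[i],ce[i])
ys,xs=np.where(l==i)
for z in(0,0.008):
    P=onz("wrist",np.c_[xs,ys],z,o)[:,:2];r=cv2.minAreaRect((P*1000).astype(np.float32));b=cv2.boxPoints(r);print(z,r,b)
```

```text
{'time_s': np.float64(2.15), 'q': array([-0.0202,  0.3457, -0.1828,  0.    , -1.0417, -0.9913]), 'joint_velocities': array([ 0.0057,  0.003 , -0.0014, -0.0017,  0.0008, -0.0004]), 'joint_torque': array([-4.77000e-02, -3.59529e+01,  1.75293e+01,  3.89570e+00,
        0.00000e+00,  3.00000e-04]), 'position': array([ 0.5525, -0.171 ,  0.1817]), 'orientation': array([-0.5805,  1.5702, -0.0212]), 'contact_force': array([0.0634, 0.4723, 0.003 ]), 'torque': array([-0.002 ,  0.0228, -0.0062]), 'width': np.float64(0.085)}
[[ 0.001 -0.531  0.848]
 [-0.     0.848  0.531]
 [-1.    -0.     0.001]]
[ 249   78   13  164 1997] [255.16675013 158.60090135]
0 ((547.9973754882812, -172.84765625), (160.99639892578125, 11.53929328918457), 32.41466522216797) [[ 476.94876 -211.12746]
 [ 483.1343  -220.86882]
 [ 619.046   -134.56786]
 [ 612.8605  -124.82649]]
0.008 ((546.4057006835938, -173.8890380859375), (157.012939453125, 11.25377368927002), 32.41466522216797) [[ 477.11502 -211.22171]
 [ 483.1475  -220.72205]
 [ 615.6964  -136.55637]
 [ 609.66394 -127.05603]]
```

View pics/w1.png

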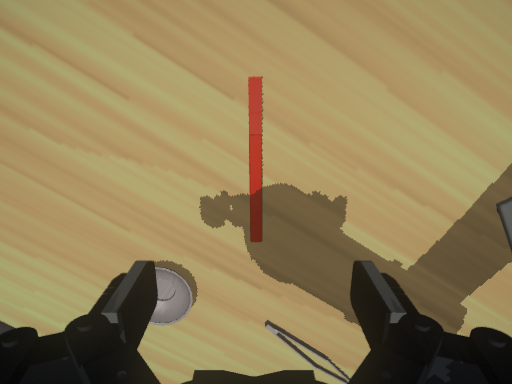

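Run:
```python
from h import *
o=observe()
A=onz("wrist",[[170,297],[267,323],[255,241]],0.01,o);R,p=pose(o)
print(A,(A-p)@R)
print(proj("wrist",[[.552,-.1705,0.0]],o))
A=onz("scene",[[130,297]],0.01);print(A,(A-p)@R)
```

```text
[[ 0.71658155 -0.17480721  0.01      ]
 [ 0.68961477 -0.06836794  0.01      ]
 [ 0.61202817 -0.13270045  0.01      ]] [[ 0.17164701 -0.09033004  0.13689505]
 [ 0.17163401  0.01419456  0.17052735]
 [ 0.17160092  0.00084501  0.0706267 ]]
[[254.83796901 170.34803983]]
[[ 0.71889883 -0.1827508   0.01      ]] [[ 0.17164811 -0.09829248  0.13464335]]
```

{"op": "servo_tool", "data": {"series": [[[60,-0.5,0.5,-40,0.006],[50,0,0,-45,0],[45,0,0,-45,0],[45,0,0,-30,0],[45,0,0,-13,0],[45,0,0,0,0],[45,0,0,0,0],[45,0,0,0,0]]]}}

```text
time_s: 3.2
position: [0.5531, -0.1702, 0.0097]
orientation: [-0.624, 1.568, -0.058]
contact_force: [0.9, -0.3, -0.4]
width: 0.0448
```

```bash
cat >> h.py <<'E'
def avg(n=6,cam="side"):
    L=[]
    for i in range(n):
        o=observe();L.append(np.r_[o['position'],o['contact_force'],o['torque'],o['width']]);im=camera(cam)
    L=np.array(L);print("t",round(float(observe()['time_s']),2));print("pos",np.round(L.mean(0)[:3]*1000,2),"F",np.round(L.mean(0)[3:6],2),"T",np.round(L.mean(0)[6:9],3),"w",L.mean(0)[9]*1000);print("std",np.round(L.std(0)[:6]*[1e3]*1 if 0 else L.std(0)[:6],4));return im
E
python3 - <<'E'
from h import *
im=avg(5,"wrist");cv2.imwrite("pics/w2.png",im[:,:,::-1])
E
```

```text
t 3.45
pos [ 552.72 -170.2     9.34] F [ 0.1  -0.41 -0.04] T [ 0.007 -0.007  0.009] w 44.986070220674655
std [2.000e-04 0.000e+00 3.000e-04 6.433e-01 7.075e-01 6.662e-01]
```

View pics/w2.png

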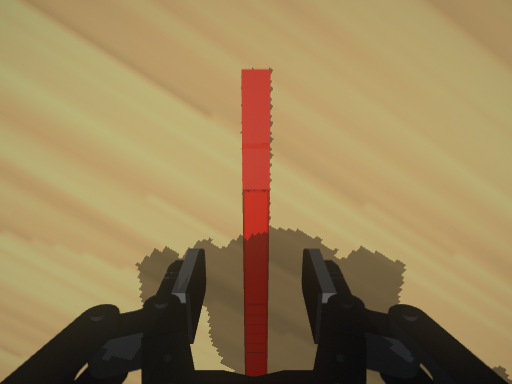

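{"op": "servo_tool", "data": {"series": [[[40,0,0,-3.5,0],[40,0,0,-3,0],[30,0,0,0,0],[20,0,0,0,0],[5,0,0,0,0],[0,0,0,0,0],[0,0,0,0,0],[0,0,0,0,0]]]}}

```text
time_s: 4.45
position: [0.5523, -0.1702, 0.002]
orientation: [-0.714, 1.57, -0.149]
contact_force: [-0.1, 0.3, 2.4]
width: 0.0097
```

Run:
```python
from h import *
im=avg(8,"wrist");cv2.imwrite("pics/w3.png",im[:,:,::-1])
```

```text
t 4.85
pos [ 552.29 -170.17    2.03] F [-0.53  0.4   2.54] T [0.102 0.115 0.003] w 9.672595195741666
std [0.     0.     0.     0.5667 0.5855 0.7101]
```

View pics/w3.png

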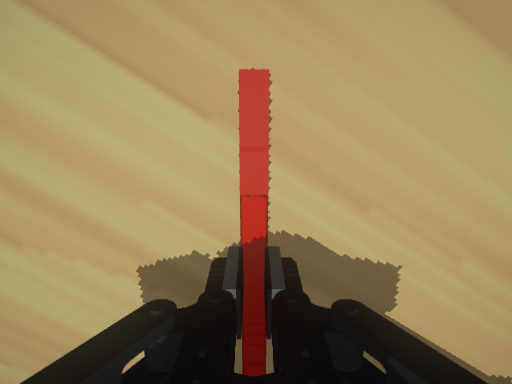

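{"op": "servo_tool", "data": {"series": [[[0,0,0,20,0],[0,0,0,40,0],[0,8,33,40,-0.15],[0,8,40,10,-0.178],[0,12,45,0,-0.178],[0,12,45,0,-0.178],[0,12,45,0,-0.178],[0,12,45,0,-0.178]]]}}

```text
time_s: 5.85
position: [0.6159, 0.0842, 0.1111]
orientation: [-2.514, 1.57, -2.994]
contact_force: [1.6, -0.1, -0.1]
width: 0.0096
```

{"op": "servo_tool", "data": {"series": [[[0,0,10,0,-0.025],[0,0,0,0,0],[0,0,0,0,0],[0,0,0,0,0],[0,0,0,0,0],[0,0,0,0,0],[0,0,0,0,0],[0,0,0,0,0]]]}}

```text
time_s: 6.85
position: [0.6161, 0.0928, 0.1119]
orientation: [0.941, 1.571, 0.442]
contact_force: [0.0, -0.6, 0.8]
width: 0.0095
```

Run:
```python
from h import *
o=observe();R,p=pose(o);print(np.round(R,4),o['q'])
im=avg(6,"wrist");cv2.imwrite("pics/w4.png",im[:,:,::-1])
im=camera("scene");cv2.imwrite("pics/s4.png",cv2.resize(im[130:230,180:310,::-1],None,fx=6,fy=6,interpolation=2))
```

```text
[[ 1.000e-04  4.787e-01  8.780e-01]
 [ 0.000e+00  8.780e-01 -4.787e-01]
 [-1.000e+00  1.000e-04  1.000e-04]] [ 4.08867591e-01  4.84591156e-01 -1.52471562e-01 -3.74024284e-06
 -9.33641966e-01 -2.47887156e+00]
t 7.15
pos [616.12  92.86 111.82] F [-0.23  0.06 -0.08] T [ 0.007 -0.013 -0.001] w 9.786309937066994
std [0.     0.     0.     0.1827 0.3721 0.6034]
```

View pics/w4.png

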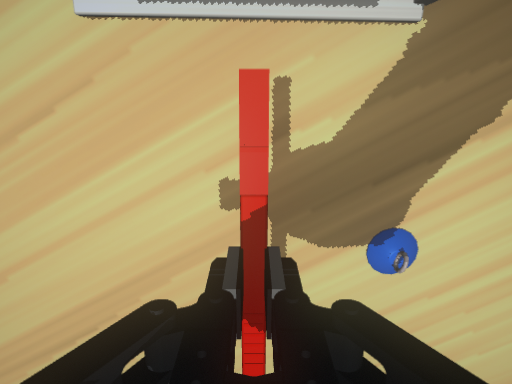

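View pics/s4.png

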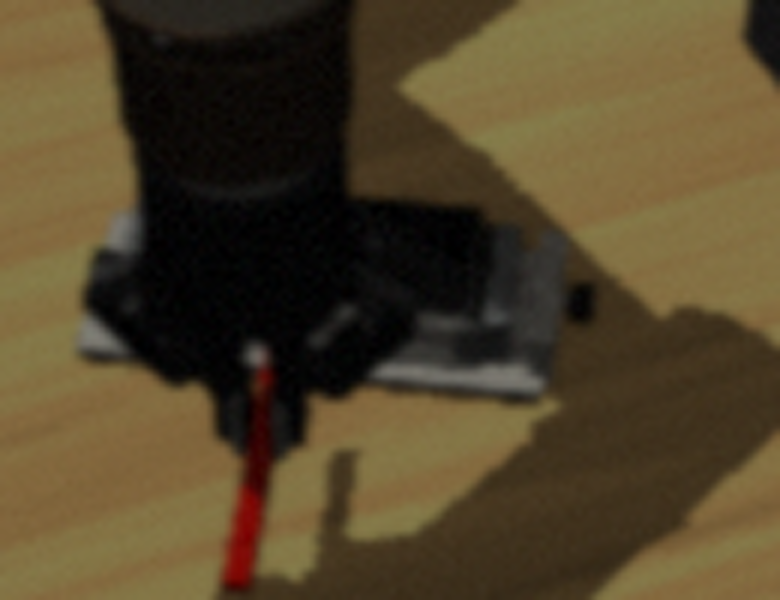

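Run:
```python
from h import *
im=cv2.imread("pics/w4.png");cv2.imwrite("pics/w4c.png",cv2.resize(im[0:40,60:440],None,fx=2,fy=8,interpolation=0))
o=observe()
for z in(0,0.012):
    A=onz("wrist",[[75.5,12.5],[421,20]],z,o);d=A[1]-A[0];print(z,A,np.linalg.norm(d),np.degrees(np.arctan2(d[1],d[0])))
```

```text
0 [[0.44902333 0.04803909 0.        ]
 [0.56361372 0.24851125 0.        ]] 0.2309113360265951 60.24760627483396
0.012 [[0.45356198 0.0519496  0.012     ]
 [0.56272819 0.24293233 0.012     ]] 0.2199810541178489 60.247606274833934
```

View pics/w4c.png

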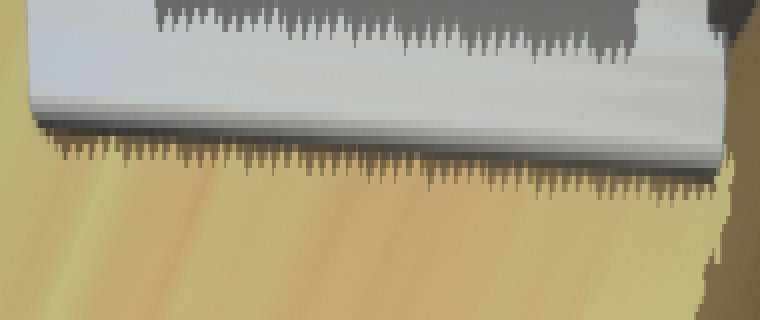

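{"op": "servo_tool", "data": {"series": [[[0,-3,-5.2,0,-0.02],[0,-13,7.5,-10,0],[0,-13,7.5,-15,0],[0,0,0,-10,0],[0,0,0,0,0],[0,0,0,0,0],[0,0,0,0,0],[0,0,0,0,0]]]}}

```text
time_s: 8.2
position: [0.5875, 0.1026, 0.0772]
orientation: [0.9, 1.57, 0.38]
contact_force: [-0.0, -0.1, -0.1]
width: 0.0096
```

Run:
```python
from h import *
o=observe();R,p=pose(o);print(np.round(R,4))
im=avg(3,"wrist");cv2.imwrite("pics/w5.png",im[:,:,::-1])
im=camera("side");cv2.imwrite("pics/sd5.png",cv2.resize(im[160:240,250:350,::-1],None,fx=7,fy=7,interpolation=2))
im=camera("scene");cv2.imwrite("pics/s5.png",cv2.resize(im[140:220,180:300,::-1],None,fx=6,fy=6,interpolation=2))
```

```text
[[ 7.000e-04  4.964e-01  8.681e-01]
 [ 3.000e-04  8.681e-01 -4.964e-01]
 [-1.000e+00  6.000e-04  5.000e-04]]
t 8.35
pos [587.37 102.6   77.07] F [ 0.07  0.16 -0.15] T [0.023 0.009 0.041] w 9.581698395745923
std [1.000e-04 0.000e+00 1.000e-04 4.767e-01 4.681e-01 2.067e-01]
```

View pics/w5.png

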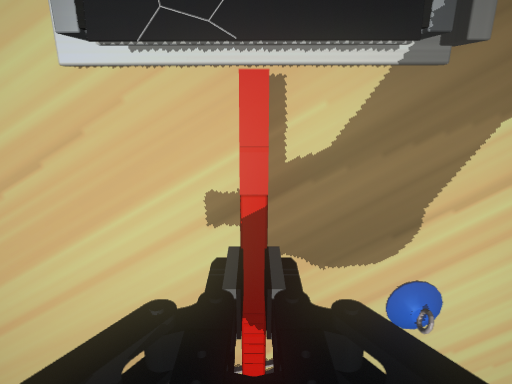

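View pics/sd5.png

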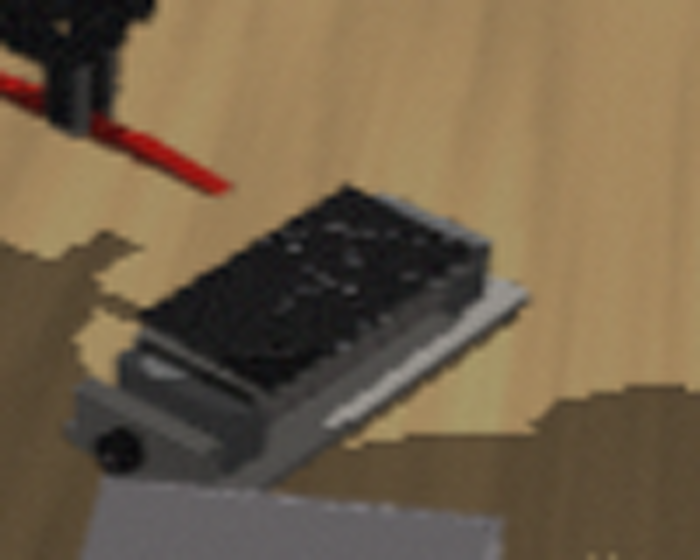

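View pics/s5.png

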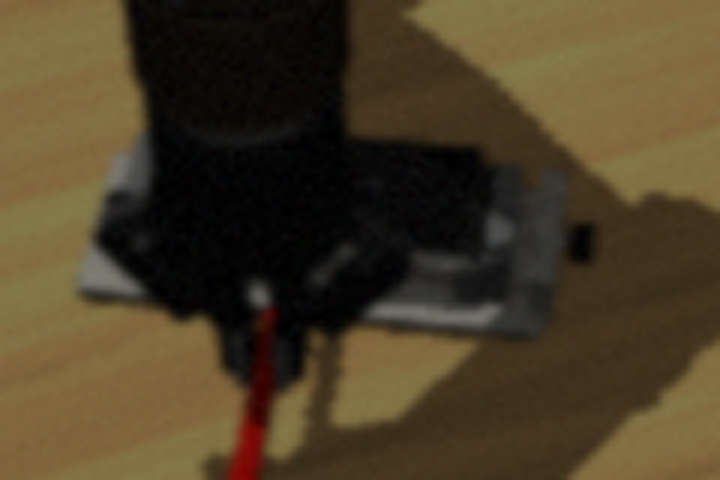

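Run:
```python
from h import *
im=cv2.imread("pics/w5.png");cv2.imwrite("pics/w5c.png",cv2.resize(im[20:100,50:470],None,fx=1.9,fy=6,interpolation=0))
o=observe();R,p=pose(o)
print("tool")
for nm,uv,z in[("pan",[[78,41],[434,41]],.0505),("base",[[60,65.5],[449,65.5]],.010),("tip",[[239.5,69.5],[269,69.5]],p[2]-.002)]:
    A=onz("wrist",uv,z,o);T=(A-p)@R
    d=A[1]-A[0];print(nm,A.mean(0),np.linalg.norm(d),np.degrees(np.arctan2(d[1],d[0])),"tool mid",T.mean(0))
```

```text
tool
pan [0.50173205 0.15184878 0.0505    ] 0.16094427735382147 60.22807976494955 tool mid [ 0.02635811  0.000338   -0.09858122]
base [0.50886668 0.14716222 0.01      ] 0.222861677104661 60.224630402118336 tool mid [ 0.0668586  -0.00019568 -0.09006402]
tip [0.51264438 0.14460303 0.07486447] 0.011656587151718086 60.22406875669686 tool mid [ 0.00199439 -0.00053505 -0.08551012]
```

View pics/w5c.png

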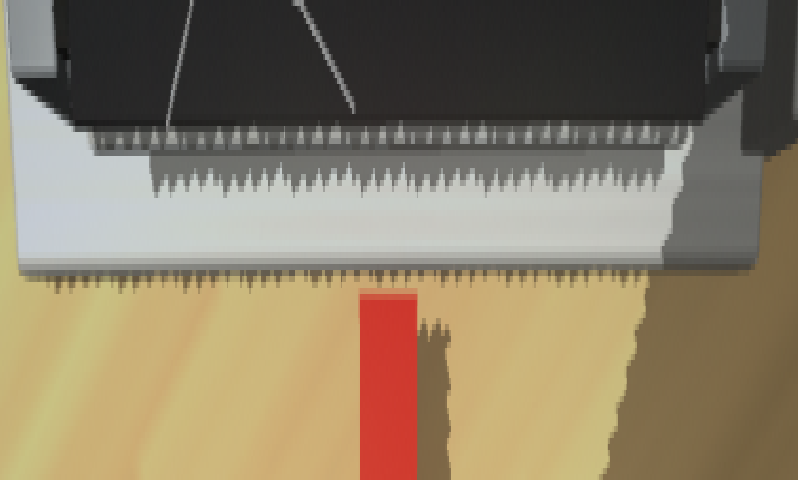

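{"op": "servo_tool", "data": {"series": [[[0,0,0,-14,0],[0,0,0,-14.7,0],[0,0,0,0,0],[0,0,0,0,0],[0,0,0,0,0],[0,0,0,0,0],[0,0,0,0,0],[0,0,0,0,0]]]}}

```text
time_s: 9.45
position: [0.5872, 0.1027, 0.0483]
orientation: [1.009, 1.57, 0.49]
contact_force: [-0.4, -0.5, -0.6]
width: 0.0098
```

Run:
```python
from h import *
im=avg(6,"wrist");cv2.imwrite("pics/w6.png",im[:,:,::-1])
```

```text
t 9.75
pos [587.14 102.65  48.18] F [-0.3   0.09 -0.22] T [0.008 0.018 0.005] w 9.562789428281773
std [0.000e+00 0.000e+00 1.000e-04 3.370e-01 3.293e-01 3.425e-01]
```

View pics/w6.png

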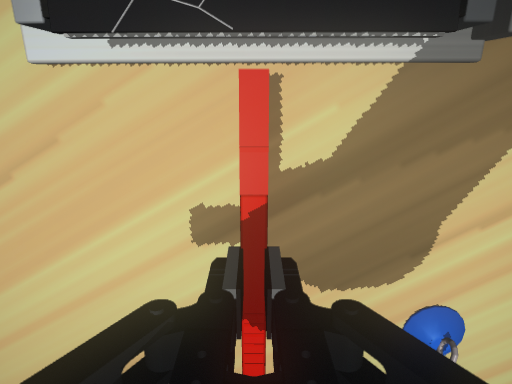

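{"op": "servo_tool", "data": {"series": [[[0,-4,2.3,0,0],[0,-4,2.3,0,0],[0,-4,2.3,0,0],[0,-4,2.3,0,0],[0,-4,2.3,0,0],[0,0,0,0,0],[0,0,0,0,0],[0,0,0,0,0]]]}}

```text
time_s: 10.75
position: [0.5673, 0.1141, 0.0481]
orientation: [0.654, 1.571, 0.134]
contact_force: [-0.0, 0.1, -1.1]
width: 0.0097
```

Run:
```python
from h import *
im=avg(8,"wrist");cv2.imwrite("pics/w7.png",im[:,:,::-1])
```

```text
t 11.15
pos [567.2  114.06  48.08] F [ 0.12  0.   -0.31] T [ 0.014  0.02  -0.001] w 9.659054660873117
std [0.     0.     0.     0.2903 0.2725 0.5563]
```

View pics/w7.png

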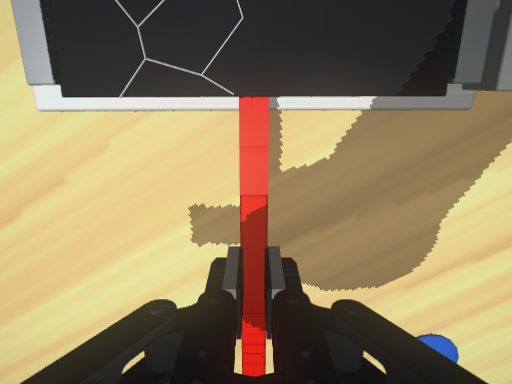

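{"op": "servo_tool", "data": {"series": [[[0,0,0,-0.4,0],[0,0,0,-0.4,0],[0,0,0,0,0],[0,0,0,0,0],[0,0,0,0,0],[0,0,0,0,0],[0,0,0,0,0],[0,0,0,0,0]]]}}

```text
time_s: 12.15
position: [0.5671, 0.1141, 0.0473]
orientation: [-2.406, 1.571, -2.925]
contact_force: [-0.3, 0.3, -0.2]
width: 0.0096
```

Run:
```python
from h import *
avg(10)
```

```text
t 12.65
pos [567.12 114.13  47.31] F [-0.08  0.07 -0.33] T [ 0.013  0.002 -0.   ] w 9.580646226732743
std [0.     0.     0.     0.6432 0.4555 0.4734]
```

{"op": "servo_tool", "data": {"series": [[[0,0,0,-0.4,0],[0,0,0,0,0],[0,0,0,0,0],[0,0,0,0,0],[0,0,0,0,0],[0,0,0,0,0],[0,0,0,0,0],[0,0,0,0,0]]]}}

```text
time_s: 13.65
position: [0.5672, 0.1141, 0.0469]
orientation: [0.889, 1.571, 0.369]
contact_force: [0.8, 0.5, -0.6]
width: 0.0096
```

Run:
```python
from h import *
avg(10)
```

```text
t 14.15
pos [567.12 114.14  46.91] F [ 0.18 -0.21 -0.22] T [ 0.028 -0.014 -0.014] w 9.563909029851363
std [0.     0.     0.     0.647  0.3769 0.3125]
```

{"op": "servo_tool", "data": {"series": [[[0,0,0,-0.3,0],[0,0,0,0,0],[0,0,0,0,0],[0,0,0,0,0],[0,0,0,0,0],[0,0,0,0,0],[0,0,0,0,0],[0,0,0,0,0]]]}}

```text
time_s: 15.15
position: [0.5672, 0.1141, 0.0466]
orientation: [0.839, 1.571, 0.319]
contact_force: [-0.6, -1.2, 0.5]
width: 0.0094
```

Run:
```python
from h import *
avg(8)
```

```text
t 15.55
pos [567.15 114.13  46.63] F [ 0.1  -0.23  0.17] T [ 0.01  -0.038 -0.003] w 9.63910408931335
std [0.     0.     0.     0.4689 0.5672 0.3321]
```

{"op": "servo_tool", "data": {"series": [[[0,0,0,-0.3,0],[0,0,0,0,0],[0,0,0,0,0],[0,0,0,0,0],[0,0,0,0,0],[0,0,0,0,0],[0,0,0,0,0],[0,0,0,0,0]]]}}

```text
time_s: 16.55
position: [0.5672, 0.1141, 0.0463]
orientation: [0.672, 1.571, 0.153]
contact_force: [0.7, 0.2, 0.4]
width: 0.0096
```

Run:
```python
from h import *
avg(8)
```

```text
t 16.95
pos [567.16 114.14  46.33] F [ 0.66 -0.13  0.66] T [-0.022 -0.059 -0.013] w 9.654535388918724
std [0.     0.     0.     0.446  0.4192 0.6532]
```

{"op": "servo_tool", "data": {"series": [[[0,-2.6,1.5,0,0],[0,-2.6,1.5,0,0],[0,-2.6,1.5,0,0],[0,0,0,0,0],[0,0,0,0,0],[0,0,0,0,0],[0,0,0,0,0],[0,0,0,0,0]]]}}

```text
time_s: 17.95
position: [0.5592, 0.1185, 0.0462]
orientation: [-2.139, 1.57, -2.659]
contact_force: [-1.4, 0.9, 1.1]
width: 0.0096
```

```bash
cat >> h.py <<'E'
def st(n=8,cam="side"):
    L=[]
    for i in range(n):
        o=observe();L.append(np.r_[o['position'],o['contact_force']]);im=camera(cam)
    m=np.array(L).mean(0);ux=np.array([.868,-.4965,0]);uy=np.array([.4965,.868,0])
    print("t",round(float(observe()['time_s']),2),"tip depth mm",round(85.5-(m[:3]-[.5015,.1517,0])@ux*1000,2),"y",round((m[:3]-[.5015,.1517,0])@uy*1000,2),"z",round(m[2]*1000,2),"push",round(m[3:]@ux,2),"lat",round(m[3:]@uy,2),"Fz",round(m[5],2));return im
E
python3 - <<'E'
from h import *
st(6)
E
```

```text
t 18.25 tip depth mm 18.94 y -0.14 z 46.25 push -0.89 lat 0.05 Fz 0.76
```

{"op": "servo_tool", "data": {"series": [[[0,-1.3,0.75,0,0],[0,-1.3,0.75,0,0],[0,0,0,0,0],[0,0,0,0,0],[0,0,0,0,0],[0,0,0,0,0],[0,0,0,0,0],[0,0,0,0,0]]]}}

```text
time_s: 19.25
position: [0.5568, 0.1202, 0.0464]
orientation: [0.958, 1.57, 0.439]
contact_force: [1.0, 0.3, 1.2]
width: 0.0096
```

Run:
```python
from h import *
im=st(6,"wrist");cv2.imwrite("pics/w8.png",im[:,:,::-1])
```

```text
t 19.55 tip depth mm 21.84 y 0.09 z 46.35 push 0.65 lat 0.75 Fz 1.01
```

View pics/w8.png

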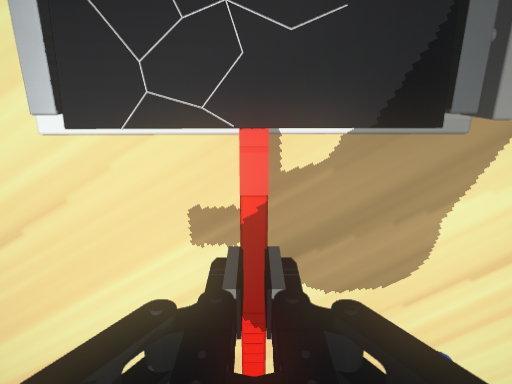

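{"op": "servo_tool", "data": {"series": [[[0,-0.65,0.37,0,0],[0,-0.65,0.37,0,0],[0,-0.65,0.37,0,0],[0,-0.65,0.37,0,0],[0,0,0,0,0],[0,0,0,0,0],[0,0,0,0,0],[0,0,0,0,0]]]}}

```text
time_s: 20.55
position: [0.554, 0.1216, 0.0462]
orientation: [-2.371, 1.57, -2.89]
contact_force: [-0.2, -0.4, 1.3]
width: 0.0097
```

Run:
```python
from h import *
st(6)
```

```text
t 20.85 tip depth mm 25.01 y -0.09 z 46.24 push 0.01 lat -0.24 Fz 1.4
```

{"op": "servo_tool", "data": {"series": [[[0,-0.45,0.25,0,0],[0,-0.45,0.25,0,0],[0,-0.45,0.25,0,0],[0,-0.45,0.25,0,0],[0,0,0,0,0],[0,0,0,0,0],[0,0,0,0,0],[0,0,0,0,0]]]}}

```text
time_s: 21.85
position: [0.5524, 0.1227, 0.0463]
orientation: [1.277, 1.571, 0.757]
contact_force: [0.8, -1.0, 2.5]
width: 0.0098
```

Run:
```python
from h import *
st(6)
```

```text
t 22.15 tip depth mm 26.94 y 0.07 z 46.34 push 0.7 lat 0.1 Fz 1.67
```

{"op": "servo_tool", "data": {"series": [[[0,0,0,0.25,0],[0,-0.45,0.25,0,0],[0,-0.45,0.25,0,0],[0,-0.45,0.25,0,0],[0,-0.45,0.25,0,0],[0,0,0,0,0],[0,0,0,0,0],[0,0,0,0,0]]]}}

```text
time_s: 23.15
position: [0.5504, 0.1235, 0.0465]
orientation: [-2.251, 1.57, -2.77]
contact_force: [1.3, -0.2, 1.0]
width: 0.0095
```

Run:
```python
from h import *
st(6)
```

```text
t 23.45 tip depth mm 29.13 y -0.16 z 46.48 push 0.51 lat -0.17 Fz 1.08
```

{"op": "servo_tool", "data": {"series": [[[0,-0.45,0.25,0,0],[0,-0.45,0.25,0,0],[0,-0.45,0.25,0,0],[0,-0.45,0.25,0,0],[0,0,0,0,0],[0,0,0,0,0],[0,0,0,0,0],[0,0,0,0,0]]]}}

```text
time_s: 24.45
position: [0.5487, 0.1247, 0.0465]
orientation: [1.714, 1.571, 1.195]
contact_force: [0.1, 0.0, 0.3]
width: 0.0095
```

Run:
```python
from h import *
st(6)
```

```text
t 24.75 tip depth mm 31.08 y -0.01 z 46.56 push 0.04 lat 0.51 Fz 0.46
```

{"op": "servo_tool", "data": {"series": [[[0,-0.45,0.25,0,0],[0,-0.45,0.25,0,0],[0,-0.45,0.25,0,0],[0,-0.45,0.25,0,0],[0,0,0,0,0],[0,0,0,0,0],[0,0,0,0,0],[0,0,0,0,0]]]}}

```text
time_s: 25.75
position: [0.5468, 0.1256, 0.0465]
orientation: [-2.444, 1.571, -2.963]
contact_force: [0.4, -0.2, 0.3]
width: 0.0096
```

Run:
```python
from h import *
im=st(6,"wrist");cv2.imwrite("pics/w9.png",im[:,:,::-1])
```

```text
t 26.05 tip depth mm 33.19 y -0.15 z 46.53 push 0.49 lat 0.17 Fz 0.92
```

View pics/w9.png

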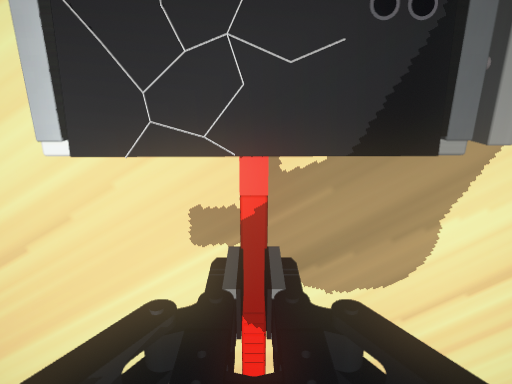

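{"op": "servo_tool", "data": {"series": [[[0,-0.45,0.25,0,0],[0,-0.45,0.25,0,0],[0,-0.45,0.25,0,0],[0,-0.45,0.25,0,0],[0,0,0,0,0],[0,0,0,0,0],[0,0,0,0,0],[0,0,0,0,0]]]}}

```text
time_s: 27.05
position: [0.5454, 0.1267, 0.0466]
orientation: [0.868, 1.57, 0.349]
contact_force: [2.1, -0.9, 0.7]
width: 0.0098
```

Run:
```python
from h import *
st(6)
```

```text
t 27.35 tip depth mm 35.04 y 0.06 z 46.65 push 2.57 lat 0.31 Fz 0.82
```

{"op": "servo_tool", "data": {"series": [[[0,-0.45,0.25,0,0],[0,-0.45,0.25,0,0],[0,-0.45,0.25,0,0],[0,0,0,0,0],[0,0,0,0,0],[0,0,0,0,0],[0,0,0,0,0],[0,0,0,0,0]]]}}

```text
time_s: 28.35
position: [0.5438, 0.1273, 0.0466]
orientation: [0.697, 1.571, 0.177]
contact_force: [3.3, -1.5, 0.3]
width: 0.0095
```

Run:
```python
from h import *
st(6)
```

```text
t 28.65 tip depth mm 36.68 y -0.11 z 46.59 push 4.23 lat 0.46 Fz 0.69
```

Run:
```python
from h import *
im=st(8,"wrist");cv2.imwrite("pics/w10.png",im[:,:,::-1])
im=camera("side");cv2.imwrite("pics/sd10.png",cv2.resize(im[160:240,250:350,::-1],None,fx=7,fy=7,interpolation=2))
```

```text
t 29.05 tip depth mm 36.69 y -0.1 z 46.59 push 3.9 lat 0.26 Fz 1.29
```

View pics/w10.png

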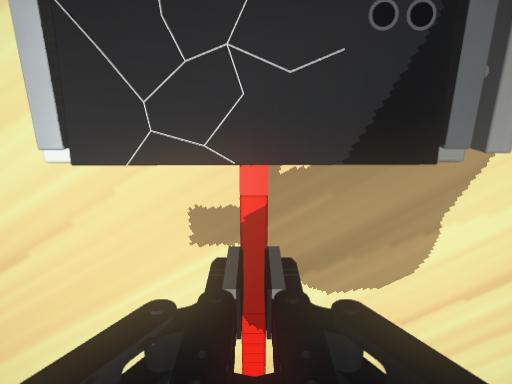

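View pics/sd10.png

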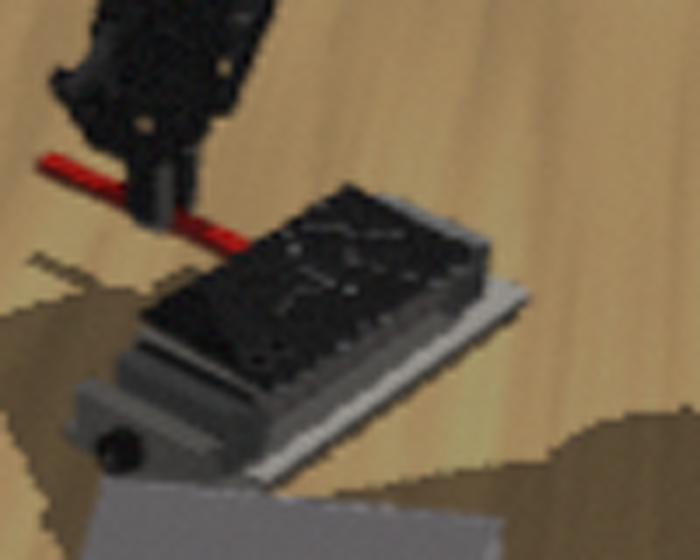

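The wrist view shows the blade entering square under the panel edge (row 164). The blade-to-handle line is still at row 195, so the stick has not slipped in the grip. The side view shows the panel barely changed. The push holds at about 4 N.

```bash
python3 -c "
from workcell import *
print(finish_job())"
```

```text
the job is handed in; nothing more can be done
None
```

The spudger's blade is in the seam and snug, and I handed the job in at about 29 s with the gripper still holding it there. I gripped the handle about 85 mm behind the tip, aligned it square to the phone's open long side, lowered the flat underside onto the frame's edge and pushed in with small steps.

Last checks:
- **Depth and push:** The tip is about 36.7 mm in. The push rose from 0.5 N to 2.6 N to about 4 N over the last 3.5 mm and stayed steady, within the 3 to 5 N for snug.
- **Panel lift:** It works out to 0.3 to 0.4 mm from that travel, not measured directly. The pictures show no visible levering.
- **Position:** The blade was square to the seam within about 0.1° when I measured it before insertion, and it is within about 0.2 mm of mid-seam. It has not slipped in the grip.
- **Flatness:** The gripper sits a few tenths of a millimetre below the height where the blade first touched the frame, which tilts the blade at most about 0.4°. The upward force is about 1 N.
- **Other objects:** The fingers stayed about 48 mm clear of the panel, and I did not touch the tweezers, suction cup or dish.

The force readings scatter by about 0.5 N, so I averaged several at each step. No check failed.

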